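# Start the T-handled screw of the pipe vice in its boss

### The arm

A 6-joint arm with a two-finger parallel gripper is mounted at the origin on the work surface. World frame = base frame: x ahead of the robot, y to its left, z up, the work surface at z = 0. Lengths are in mm, angles in rad, forces in N, time in s.
With the tool pointing down it reaches from about 275 to 1000 mm from the base axis. Payload 8.4 kg.
Tool frame: the origin (TCP) lies between the finger pads, 19 mm behind the fingertips; this is the grasp point; z points along the fingers, y is the line along which they close (so a half turn about z gives the same grasp; the last joint's range is limited). The gripper opens to 85 mm and grips with 20 to 120 N. Pads are 22 mm wide; open, the fingers measure 114 mm over their backs; the gripper's body (76 mm by 85 mm) begins 54 mm behind the grasp point. The pads swing forward as they close: fully open they stand 13 mm farther back than shut.
Start: joints at [1.298, 0.353, 1.633, -0, 1.155, -0.002], TCP at [167.187, 602.226, 249.981] pointing down, gripper open.
Joint ranges: [-2.63, 2.63], [-0.92, 2.1], [0.06, 2.66], [-1.3, 4.44], [0, 2.69], [-3.02, 3.02]. Speed limits (rad/s): [2.22, 2.22, 2.79, 3.14, 3.14, 3.14].

### API

Orientations are given as [roll, pitch, yaw] about the fixed x, y, z axes, in that order (R = Rz(yaw) Ry(pitch) Rx(roll)).
In Python, from rig import r gives the robot as it stands.
- The arm moves only by the shell command python3 steer.py FILE [FORCE], which reads ROWS from the file FILE. ROWS is a JSON list of rows, 1 to 5 of them, each an object with the fields rot (a list: a rotation vector rx, ry, rz in parts of the range, where 1.0 means 2 pi rad), d (a list: dx, dy, dz in fractions of the full range, 1 being 20 cm), finger_gap (the opening from 0.0 (shut) to 1.0 (fully open)); a field left out counts as zero (the opening has to be given); each row shifts and turns the commanded pose from where the row before left it, along the tool's axes as they then stand; what a row does not reach is not made up. A row lasts 1/12 s, in which the tool goes at most 41.7 mm and 0.125 rad, less where a joint would pass 70% of its speed; a pose out of reach is approached as far as the arm can. The fingers move at their own pace and stop on an object; FORCE is the grip in N (left out, the last holds). Time passes only in rows, so rows that do not move let the fingers close. It prints the time, the measured TCP pose, the force, the opening and the grip force at its end. A shift or turn number past 1, either way, is cut back to 1. Input that does not fit is refused with a message, and nothing moves.
- r.sense(): the state, without advancing time (a new reading comes with each control period).
- r.grab_frame(name): name is "scene" or "top" or "wrist"; returns the picture (420x560x3 uint8, red, green, blue); there is no depth.
- r.camera_params(name): a dict with "fx", "fy", "cx", "cy" (pixels), "dist_coeffs" ([k1, k2, p1, p2, k3] as OpenCV has them; the pictures are not rectified), "rvec" (rotation vector, rad) and "tvec" (3), from world to camera coordinates, as OpenCV has them. Camera axes: x right, y down, z forward; pixel columns grow to the right and rows downward; lengths in mm; the calibration is good to about 2 mm. A picture is of the moment at which its call begins: read the wrist's pose just before it. camera_params takes no time and is no camera call; for the wrist camera it gives the pose at the moment of the call.
- r.sign_off(): hands the job in; it is judged then, once.
The state is a dict: "clock": time; "qpos": joint angles; "qvel": joint speeds; "joint_efforts": joint torques, N m; "eef_pos": TCP position; "tcp_rot": TCP orientation; "contact_force": force on the tool from outside, world axes, zero at the start; "wrist_torque": the same for the moment, N m; "opening": opening from 0.0 (shut) to 1.0 (fully open); "grasp_force": force on a finger pad.
Only numpy, scipy, OpenCV 4.12 (cv2) and the standard library are available. Lean on these libraries where they do the work, as an engineer would, in place of code of your own. Each camera call takes 0.05 s, during which the arm holds its last target. There are 200 camera calls.

### The job

The T-handled screw of the bench pipe vice has been backed out of its thread and sits loose on top of it: catch it again. Letting it ride freely up and down, turn the T-bar backward (anticlockwise from above) only until the screw drops off the end of the thread, then turn it forward one full turn so that it is started, and finish while still holding the T-bar in the gripper. Leave the hammer, the fuse box and the bowl of washers where they are.

Things in the scene. Friction and masses are not known exactly. Their poses are not given: they have to be found in the camera images.
- vise: Small cast-iron yoke pipe vice bolted to the bench, does not move. Base flange 100 x 172 mm, two legs rising along its y axis, a crosshead 130 mm wide with a round threaded boss (48 mm across, top 138 mm above the bench) in its middle. Origin: centre of the underside, on the screw's axis; z up; the screw's axis is vertical.
- tbar (a point): Centre of the T-bar on top of the bright steel screw: a level round bar 14 mm thick, 120 mm long (19 mm balls at its ends), along this point's y axis; the point is on the bar's and the screw's axes, 207 to 222 mm above the bench. A 13 mm stem runs straight down from it to a 36 mm round collar: fingertips have room to 32 mm below the bar's axis, either side of the stem.
- screw (a joint): Turning angle of the screw, rad, several turns possible; grows when the T-bar is turned backward (anticlockwise from above), falls when turned forward. Right-handed single-start thread, 6 mm a turn; it turns with little friction. It starts 0.8 to 3.8 rad short of the drop, which comes at 0 to 0.2, where the screw's thread slips off the upper end of the boss's thread.
- jaw (a joint): Height in m of the screw and the upper V jaw hanging from its foot (0.65 kg together, sinking by their weight). Rises 1 mm per rad while the loose screw is turned backward, to 0 just before the drop, then falls at once to -0.006; one turn forward from there lowers it to -0.012. It can be lifted to 0.005; once started by only about 1 mm.
- hammer: Bystander: steel hammer with wooden handle, 270 mm long, lying on the bench about 170 mm in front (+x) of the vice. Origin under its middle.
- fuse_box: Bystander: red plastic fuse box, 82 x 122 x 46 mm, on the bench at the vice's -y side. Origin: centre of its underside.
- bowl: Bystander: white ceramic bowl of washers, 108 mm across, 44 mm high, on the bench at the vice's +y side. Origin: centre of its underside.

How it is judged (in metres and radians):
On the way:
1. the screw has been turned backward past the end of the thread and has dropped (value of joint screw above -0.3 rad and value of joint jaw below -0.0035 m), for 0.2 s.
At the end, for the whole second after the job is handed in: The screw has been turned forward one turn (within 1.1 rad) from the drop, is 9.5 to 14.5 mm below its highest point on the thread, is still, and the fingers still hold the T-bar (contact of more than 2 N, TCP within 75 mm of the bar's centre) (value of joint screw between -7.4 and -5.2 rad and value of joint jaw between -0.0145 and -0.0095 m and velocity of joint screw between -0.15 and 0.15 rad/s and contact force between the fingers and screw above 2 N and distance between the grasp point and tbar below 0.075 m); the arm keeps its last pose, push and grip.
It fails at once if turned backward more than 2 rad past the drop, up the thread again (value of joint screw above 2 rad).
It fails at once if hammer, fuse box or bowl pushed more than 25 mm (distance of any of hammer, fuse_box, bowl from where it was at the start of the episode above 0.025 m).
It also fails if it takes over 70 s, if anything falls off the work surface, if the arm or the gripper's body presses on something with over 40 N, if the wrist force passes 120 N, or if a joint passes its speed limit or range.

## Working session

There is one attempt and no reset: what is moved stays moved. The work goes in short steps, Python scripts to look and compute and a shell command to move; the robot and the scene stay as the last step left them, time stands still between calls to the robot, and variables do not carry over. Pictures are saved under pics/ and viewed, at most 10 in all, crops included, and the job is handed in when it is done.

```bash
ls; mkdir -p pics
python3 - <<'E'
from rig import r
import cv2
for n in("scene","top"):
    cv2.imwrite(f"pics/{n}0.png",r.grab_frame(n)[:,:,::-1]); print(n,r.camera_params(n))
print(r.sense())
E
```

```text
pics
rig.py
steer.py
scene {'fx': 419.4327517234373, 'fy': 419.4327517234373, 'cx': 279.2044788950837, 'cy': 216.58660799781177, 'dist_coeffs': array([0.01193622, 0.        , 0.        , 0.        , 0.        ]), 'rvec': array([ 1.89849828,  1.3341314 , -0.64082044]), 'tvec': array([-242.80824073, -250.048353  , 1396.20151553])}
top {'fx': 521.2062660642413, 'fy': 521.2062660642413, 'cx': 278.29207263195354, 'cy': 209.3586714269813, 'dist_coeffs': array([-0.03211507,  0.        ,  0.        ,  0.        ,  0.        ]), 'rvec': array([ 2.12809872, -2.1031394 ,  0.20911171]), 'tvec': array([ 47.33829858, 649.11491092, 978.11808809])}
{'clock': 0.1, 'qpos': array([ 1.29761341e+00,  3.53600015e-01,  1.63406209e+00,  1.37946434e-05,
        1.15522492e+00, -2.35762683e-03]), 'qvel': array([-1.41554523e-03, -1.59851198e-03, -6.32788536e-04,  2.74344483e-04,
        1.95799907e-03, -3.35036673e-05]), 'joint_efforts': array([-5.01152790e-04, -6.06360698e+01, -3.42824364e+01,  1.16520289e-05,
        3.96339688e-03, -3.72399575e-05]), 'eef_pos': array([167.06291711, 601.82807461, 249.32255943]), 'tcp_rot': array([-3.14029832e+00, -1.56649060e-05,  2.87076178e+00]), 'contact_force': array([-0.5714982 ,  0.22596655,  0.04665488]), 'wrist_torque': array([-0.07191277, -0.00750818,  0.04352013]), 'grasp_force': 0.0, 'opening': 0.9996148302051506}
```

View pics/scene0.png

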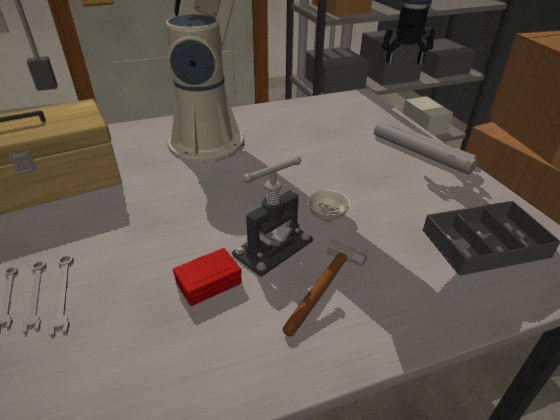

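View pics/top0.png

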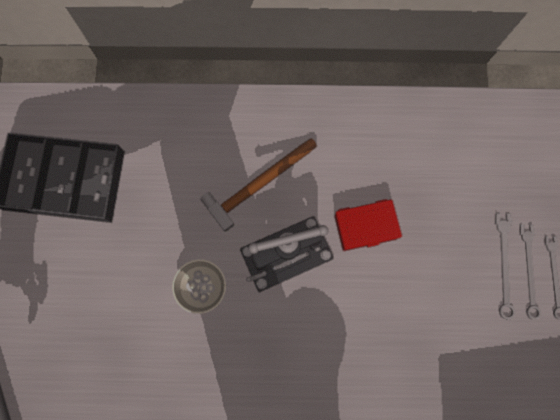

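The scene view shows the vice in the middle, with T-bar balls near (248,178) and (297,161). The top view shows the balls near (250,249) and (324,231), the bowl at (200,286), and the fuse box at (368,225). Next I'll enlarge both.

Run:
```python
import cv2,numpy as np
a=cv2.imread("pics/scene0.png")[145:215,225:325]; b=cv2.imread("pics/top0.png")[205:305,235:345]
a=cv2.resize(a,None,fx=4,fy=4,interpolation=2); b=cv2.resize(b,None,fx=3.63,fy=3.63,interpolation=2)[:363]
o=np.zeros((363,800,3),np.uint8); o[:280,:400]=a; o[:b.shape[0],400:400+b.shape[1]]=b[:,:400]
o=cv2.convertScaleAbs(o,alpha=1.5,beta=10)
cv2.imwrite("pics/crop0.png",o)
```

```text
(no output)
```

View pics/crop0.png

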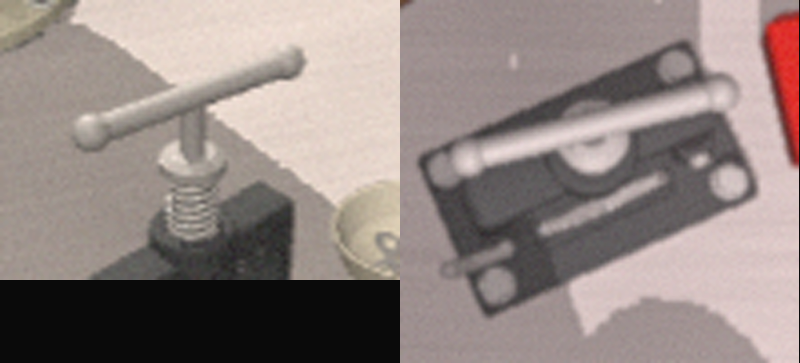

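The crop shows the balls at scene (247.75,177.75) and (297.75,160), and top (253.2,248.5) and (323.7,230.3). The flange bolts show in the top view too.

```bash
cat > h.py <<'E'
import cv2,numpy as np
from rig import r
def cam(n):
    c=r.camera_params(n);K=np.array([[c['fx'],0,c['cx']],[0,c['fy'],c['cy']],[0,0,1]]);return K,c['dist_coeffs'],cv2.Rodrigues(c['rvec'])[0],c['tvec']
def und(n,p):
    K,d,R,t=cam(n);return cv2.undistortPoints(np.array(p,float).reshape(-1,1,2),K,d)[:,0]
def P(n): K,d,R,t=cam(n);return np.c_[R,t]
def tri(n1,p1,n2,p2):
    X=cv2.triangulatePoints(P(n1),P(n2),und(n1,p1).T,und(n2,p2).T);return (X[:3]/X[3]).T
def onz(n,p,z):
    K,d,R,t=cam(n);C=-R.T@t;v=np.c_[und(n,p),np.ones(len(p))]@R;return C+v*((z-C[2])/v[:,2])[:,None]
E
python3 - <<'E'
from h import *
np.set_printoptions(precision=1,suppress=True)
X=tri("scene",[(247.75,177.75),(297.75,160)],"top",[(323.7,230.3),(253.2,248.5)])
print(X,X.mean(0));d=X[1]-X[0];print(np.linalg.norm(d),np.degrees(np.arctan2(d[1],d[0])))
b=onz("top",np.array([(677,68),(731,181),(497,284),(445,168)])/3.63-[400/3.63,0]+[235,205],16);print(b,b.mean(0))
print(onz("top",[(253.2,248.5),(323.7,230.3)],214))
print(onz("top",[(200,286),(368,225)],40),onz("top",[(218,211),(313,144)],12))
K,d,R,t=cam("top");print(-R.T@t)
E
```

```text
[[582.8 -21.7 217.4]
 [550.8  97.1 216.4]] [566.8  37.7 216.9]
122.96951713039316 105.07521520679995
[[628.6 -14.1  16. ]
 [563.9 -44.7  16. ]
 [504.3  87.1  16. ]
 [569.4 117.9  16. ]] [566.5  36.6  16. ]
[[550.7  95.9 214. ]
 [583.1 -23.  214. ]]
[[ 495.8  209.3   40. ]
 [ 623.1 -128.2   40. ]] [[654.2 182.   12. ]
 [804.1 -18.1  12. ]]
[ 442.1   51.5 1087.3]
```

Careful with the scale: shifts go in shares of 20 cm and turns go in shares of 2 pi rad. That gives: -30 mm / 200 = -0.15, -24 mm / 200 = -0.12.

```bash
echo '[{"d": [-0.1, -0.08, -0.06], "finger_gap": 1}, {"d": [-0.15, -0.12, -0.06], "finger_gap": 1}, {"d": [-0.15, -0.12, -0.06], "finger_gap": 1}, {"d": [-0.15, -0.12, -0.06], "finger_gap": 1}, {"d": [-0.15, -0.12, -0.06], "finger_gap": 1}]' > rows.txt && python3 steer.py rows.txt
echo '[{"d": [-0.15, -0.12, 0], "finger_gap": 1}, {"d": [-0.15, -0.12, 0], "finger_gap": 1}, {"d": [-0.15, -0.12, 0], "finger_gap": 1}, {"d": [-0.15, -0.12, 0], "finger_gap": 1}, {"d": [-0.15, -0.12, 0], "finger_gap": 1}]' > rows.txt && python3 steer.py rows.txt
echo '[{"d": [-0.15, -0.12, 0], "finger_gap": 1}, {"d": [-0.15, -0.12, 0], "finger_gap": 1}, {"d": [-0.15, -0.125, 0], "finger_gap": 1}, {"d": [-0.15, -0.125, 0], "finger_gap": 1}, {"d": [-0.15, -0.125, 0], "finger_gap": 1}]' > rows.txt && python3 steer.py rows.txt
echo '[{"d": [-0.15, -0.125, 0], "finger_gap": 1}, {"rot": [0, 0, 0.0095], "d": [-0.13, -0.125, 0], "finger_gap": 1}, {"rot": [0, 0, 0.0191], "finger_gap": 1}, {"rot": [0, 0, 0.0191], "finger_gap": 1}, {"finger_gap": 1}]' > rows.txt && python3 steer.py rows.txt
python3 -c "
from rig import r
print(r.sense()['qpos'],r.sense()['tcp_rot'])"
```

```text
clock: 0.52
eef_pos: [272.6, 455.2, 310.1]
tcp_rot: [-3.141, -0.0, 2.871]
contact_force: [0.8, 0.7, 0.4]
opening: 0.998
grasp_force: 0.0
clock: 0.93
eef_pos: [385.1, 299.3, 309.9]
tcp_rot: [-3.141, -0.0, 2.871]
contact_force: [1.7, 0.9, 0.3]
opening: 1.001
grasp_force: 0.0
clock: 1.35
eef_pos: [496.8, 140.6, 309.9]
tcp_rot: [-3.142, -0.0, 2.871]
contact_force: [0.6, 0.9, 0.2]
opening: 1.0
grasp_force: 0.0
clock: 1.77
eef_pos: [536.8, 78.4, 309.5]
tcp_rot: [-3.141, -0.001, 2.564]
contact_force: [0.4, 0.1, 0.8]
opening: 0.999
grasp_force: 0.0
[ 1.42282634e-01  1.70729255e-01  1.74091631e+00  5.54029398e-05
  1.23101835e+00 -8.50544503e-01] [-3.14092532e+00 -8.39645785e-04  2.56360469e+00]
```

In the tool's units: 0.125 rad / 6.2832 = 0.0199.

```bash
for i in 1; do
echo '[{"rot": [0, 0, 0.0199], "finger_gap": 1}, {"rot": [0, 0, 0.0199], "finger_gap": 1}, {"rot": [0, 0, 0.0199], "finger_gap": 1}, {"rot": [0, 0, 0.0199], "finger_gap": 1}, {"rot": [0, 0, 0.0199], "finger_gap": 1}]' > rows.txt && python3 steer.py rows.txt >/dev/null
echo '[{"rot": [0, 0, 0.0199], "finger_gap": 1}, {"rot": [0, 0, 0.0199], "finger_gap": 1}, {"rot": [0, 0, 0.0199], "finger_gap": 1}, {"rot": [0, 0, 0.0199], "finger_gap": 1}, {"rot": [0, 0, 0.0199], "finger_gap": 1}]' > rows.txt && python3 steer.py rows.txt >/dev/null
echo '[{"rot": [0, 0, 0.0199], "finger_gap": 1}, {"rot": [0, 0, 0.0199], "finger_gap": 1}, {"rot": [0, 0, 0.0199], "finger_gap": 1}, {"rot": [0, 0, 0.0199], "finger_gap": 1}, {"rot": [0, 0, 0.0199], "finger_gap": 1}]' > rows.txt && python3 steer.py rows.txt >/dev/null
echo '[{"rot": [0, 0, 0.0199], "finger_gap": 1}, {"rot": [0, 0, 0.0199], "finger_gap": 1}, {"rot": [0, 0, 0.0199], "finger_gap": 1}, {"rot": [0, 0, 0.0199], "finger_gap": 1}, {"rot": [0, 0, 0.0199], "finger_gap": 1}]' > rows.txt && python3 steer.py rows.txt >/dev/null
echo '[{"rot": [0, 0, 0.0199], "finger_gap": 1}, {"rot": [0, 0, 0.0199], "finger_gap": 1}, {"rot": [0, 0, 0.0199], "finger_gap": 1}, {"rot": [0, 0, 0.0199], "finger_gap": 1}, {"rot": [0, 0, 0.0199], "finger_gap": 1}]' > rows.txt && python3 steer.py rows.txt >/dev/null
echo '[{"rot": [0, 0, 0.0199], "finger_gap": 1}, {"rot": [0, 0, 0.0199], "finger_gap": 1}, {"rot": [0, 0, 0.0199], "finger_gap": 1}, {"rot": [0, 0, 0.0199], "finger_gap": 1}, {"rot": [0, 0, 0.0199], "finger_gap": 1}]' > rows.txt && python3 steer.py rows.txt >/dev/null
echo '[{"rot": [0, 0, 0.0199], "finger_gap": 1}, {"finger_gap": 1}, {"finger_gap": 1}]' > rows.txt && python3 steer.py rows.txt
done
python3 - <<'E'
from h import *
s=r.sense();print(s['qpos'],s['eef_pos'],s['tcp_rot'])
d=np.array([566.5,37.2,217])-s['eef_pos']
R=cv2.Rodrigues(np.array([np.pi,0,0]))[0];y=s['tcp_rot'][2];c,q=np.cos(y),np.sin(y)
print(np.array([[c,-q,0],[q,c,0],[0,0,1]]) @ R, (np.array([[c,-q,0],[q,c,0],[0,0,1]])@R).T@d)
cv2.imwrite("pics/w1.png",r.grab_frame("wrist")[:,:,::-1]);print(r.camera_params("wrist"))
E
```

```text
clock: 4.52
eef_pos: [536.6, 79.1, 309.9]
tcp_rot: [3.141, 0.001, -1.3]
contact_force: [-0.3, -0.5, 0.1]
opening: 0.998
grasp_force: 0.0
[1.43184988e-01 1.69837831e-01 1.74108098e+00 7.69777665e-04
 1.23091296e+00 3.01353116e+00] [536.61358234  79.11752052 309.87787714] [ 3.14144808e+00  7.50287551e-04 -1.29980662e+00]
[[ 2.67685159e-01 -9.63506438e-01 -1.17995507e-16]
 [-9.63506438e-01 -2.67685159e-01 -3.27819773e-17]
 [ 0.00000000e+00  1.22464680e-16 -1.00000000e+00]] [ 48.38795135 -17.57505766  92.87787714]
{'fx': 342.7209029432725, 'fy': 342.7209029432725, 'cx': 277.376028776069, 'cy': 207.91021861643804, 'dist_coeffs': array([-0.08734204,  0.        ,  0.        ,  0.        ,  0.        ]), 'rvec': array([-0.41204135,  3.05185096,  0.40548017]), 'tvec': array([538.90982337,  13.95475162, 453.43015975])}
```

View pics/w1.png

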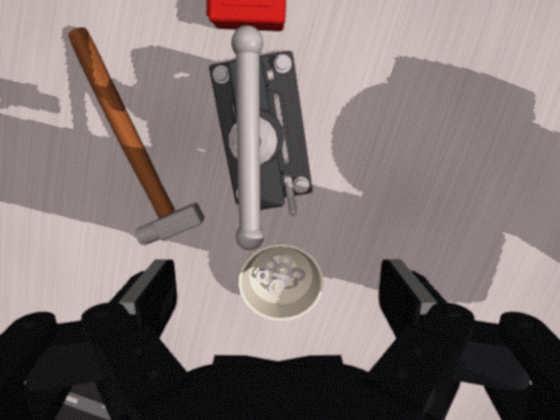

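The wrist view shows the bar vertical in the image, so it's aligned with the tool. The balls are at (247,42) and (249.5,236). I'll check their position and save a baseline for drop detection.

Run:
```python
from h import *
np.set_printoptions(precision=1,suppress=True)
for z in (212,217,222):
    X=onz("wrist",[(247,42),(249.5,236)],z);d=X[1]-X[0];print(X,X.mean(0),np.linalg.norm(d),np.degrees(np.arctan2(d[1],d[0])))
```

```text
[[584.  -21.7 212. ]
 [551.9  98.  212. ]] [567.9  38.2 212. ] 123.96987199876514 105.02423580830516
[[583.3 -20.9 217. ]
 [551.9  96.2 217. ]] [567.6  37.7 217. ] 121.17690307354341 105.02423580830514
[[582.7 -20.  222. ]
 [552.   94.3 222. ]] [567.3  37.1 222. ] 118.3839341483217 105.02423580830518
```

In the tool's units: 24.4 mm / 200 = 0.122, 24 mm / 200 = 0.12.

```bash
echo '[{"d": [0.12, -0.045, 0], "finger_gap": 1}, {"d": [0.122, -0.043, 0], "finger_gap": 1}, {"finger_gap": 0.45}, {"finger_gap": 0.35}, {"finger_gap": 0.35}]' > rows.txt && python3 steer.py rows.txt 20
```

```text
clock: 4.98
eef_pos: [566.2, 37.0, 309.7]
tcp_rot: [3.141, 0.001, -1.303]
contact_force: [-0.0, 0.6, 0.3]
opening: 0.604
grasp_force: 0.0
```

In the tool's units: 30 mm / 200 = 0.15, 20 mm / 200 = 0.1.

```bash
echo '[{"d": [0.005, 0, 0], "finger_gap": 0.35}, {"d": [0, 0, 0.15], "finger_gap": 0.35}, {"d": [0, 0, 0.15], "finger_gap": 0.35}, {"d": [0, 0, 0.1], "finger_gap": 0.35}, {"d": [0, 0, 0.075], "finger_gap": 0.35}]' > rows.txt && python3 steer.py rows.txt
echo '[{"finger_gap": 0.25}, {"finger_gap": 0.22}, {"finger_gap": 0.22}, {"finger_gap": 0.22}]' > rows.txt && python3 steer.py rows.txt
python3 - <<'E'
from h import *
g=r.grab_frame("scene")[:,:,::-1]; w=r.grab_frame("wrist")[:,:,::-1]
cv2.imwrite("pics/s2.png",g);cv2.imwrite("pics/w2.png",w)
o=np.hstack([cv2.resize(g[130:230,225:325],(400,400),interpolation=2),cv2.resize(w,(400,300))[:,:].copy() if 0 else cv2.copyMakeBorder(cv2.resize(w,(400,300)),0,100,0,0,0)])
cv2.imwrite("pics/c2.png",o);print(r.sense()['qpos'])
E
```

```text
clock: 5.4
eef_pos: [565.4, 36.5, 213.0]
tcp_rot: [3.139, 0.001, -1.302]
contact_force: [0.4, 0.3, -0.5]
opening: 0.351
grasp_force: 0.0
clock: 5.73
eef_pos: [567.6, 36.1, 216.4]
tcp_rot: [-3.139, 0.0, -1.303]
contact_force: [0.1, 0.1, 0.3]
opening: 0.22
grasp_force: 0.0
[6.03010102e-02 3.00489167e-01 1.79050337e+00 8.68794276e-04
 1.04864069e+00 2.93394973e+00]
```

View pics/c2.png

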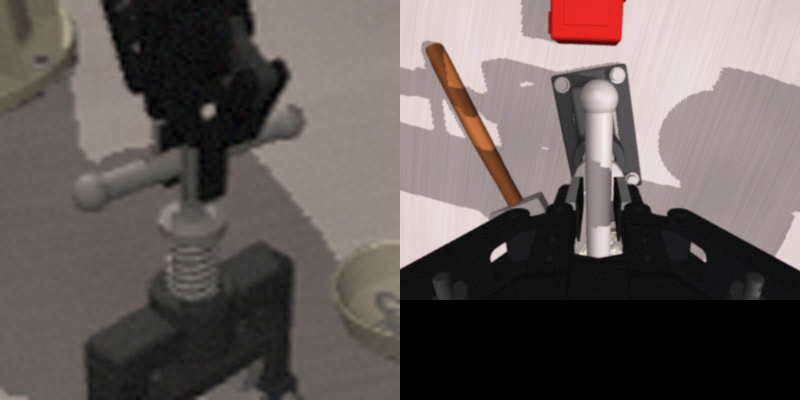

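The fingers straddle the bar with clearance, and the collar shows at scene px about (272,186). The far ball is at wrist px about (279,137). I'll track both as height indicators while turning backward.

```bash
cat >> h.py <<'E'
def track(tag=''):
    from rig import r
    w0=cv2.imread("pics/w2.png",0)[105:165,245:315]; s0=cv2.imread("pics/s2.png",0)[181:192,263:283]
    w=cv2.cvtColor(r.grab_frame("wrist"),7); s=cv2.cvtColor(r.grab_frame("scene"),7); st=r.sense()
    up=lambda a:cv2.resize(a,None,fx=4,fy=4,interpolation=2)
    out=[]
    for im,t,(x0,y0,x1,y1),o in((w,w0,(200,80,360,190),(245,105)),(s,s0,(257,174,289,200),(263,181))):
        m=cv2.matchTemplate(up(im[y0:y1,x0:x1]),up(t),5);_,v,_,p=cv2.minMaxLoc(m)
        out+=[p[0]/4+x0-o[0],p[1]/4+y0-o[1],round(v,2)]
    print(tag,"wrist d",out[:3],"scene d",out[3:],"tcp",st['eef_pos'].round(1),"yaw %.2f j6 %.2f"%(st['tcp_rot'][2],st['qpos'][5]),"F",st['contact_force'].round(1),"T",st['wrist_torque'].round(2))
E
echo '[{"d": [-0.0025, 0, 0], "finger_gap": 0.22}, {"rot": [0, 0, -0.0159], "finger_gap": 0.22}, {"rot": [0, 0, -0.0159], "finger_gap": 0.22}, {"rot": [0, 0, -0.0159], "finger_gap": 0.22}, {"finger_gap": 0.22}]' > rows.txt && python3 steer.py rows.txt >/dev/null
python3 -c "from h import *;track('a')"
echo '[{"rot": [0, 0, -0.0159], "finger_gap": 0.22}, {"rot": [0, 0, -0.0159], "finger_gap": 0.22}, {"rot": [0, 0, -0.0159], "finger_gap": 0.22}, {"finger_gap": 0.22}]' > rows.txt && python3 steer.py rows.txt >/dev/null
python3 -c "from h import *;track('b')"
echo '[{"rot": [0, 0, -0.0159], "finger_gap": 0.22}, {"rot": [0, 0, -0.0159], "finger_gap": 0.22}, {"rot": [0, 0, -0.0159], "finger_gap": 0.22}, {"finger_gap": 0.22}]' > rows.txt && python3 steer.py rows.txt >/dev/null
python3 -c "from h import *;track('c')"
```

```text
a wrist d [31.0, 5.0, 0.62] scene d [0.0, 0.0, 0.94] tcp [567.2  36.3 215.4] yaw -1.01 j6 2.64 F [ 0.8 -0.3  1.6] T [-0.09 -0.22  0.02]
b wrist d [28.25, 1.5, 0.62] scene d [0.0, 0.0, 0.93] tcp [567.2  36.5 215.4] yaw -0.71 j6 2.34 F [3.  0.3 2.2] T [ 0.16 -0.44 -0.05]
c wrist d [28.5, 9.75, 0.81] scene d [-1.0, 0.0, 0.57] tcp [567.2  36.6 215.3] yaw -0.41 j6 2.04 F [4.2 2.1 2.3] T [ 0.32 -0.61 -0.08]
```

Run:
```python
from h import *
g=r.grab_frame("scene")[:,:,::-1]; w=r.grab_frame("wrist")[:,:,::-1]
cv2.imwrite("pics/s3.png",g);cv2.imwrite("pics/w3.png",w)
o=np.hstack([cv2.resize(g[130:230,225:325],(400,400),interpolation=2),cv2.resize(w[80:280,180:380],(400,400))])
cv2.imwrite("pics/c3.png",o)
```

```text
(no output)
```

View pics/c3.png

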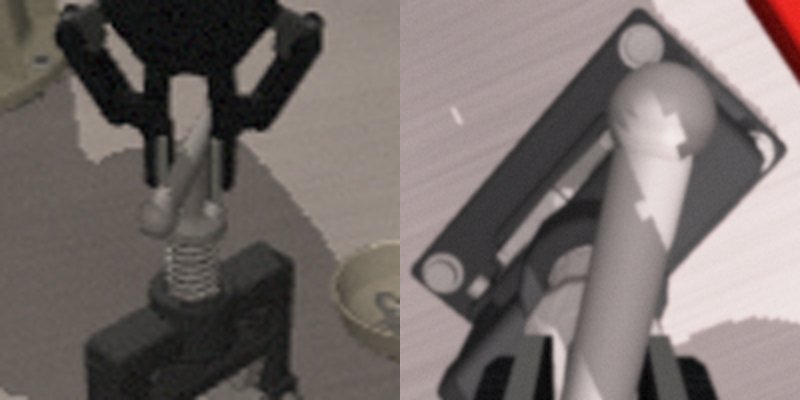

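Turning works: the bar follows with slop. The wrist ball is at about (311,135.5), radius 26, and there's no drop yet. I'll solve bar height and angle from the ball circle.

```bash
cat >> h.py <<'E'
from scipy.optimize import least_squares
def ball(w):
    g=cv2.medianBlur(cv2.cvtColor(w,7) if w.ndim==3 else w,5)[70:200,200:370]
    c=cv2.HoughCircles(g,cv2.HOUGH_GRADIENT_ALT,1,40,param1=120,param2=0.4,minRadius=21,maxRadius=31)
    return None if c is None else [(a[0]+200,a[1]+70,a[2]) for a in c[0]]
def height(u,v,th0,pose=None):
    c=r.camera_params("wrist") if pose is None else pose
    K,d,R,t=cam("wrist")
    f=lambda q:cv2.projectPoints(np.array([[567.3+60.5*np.cos(q[0]),37.4+60.5*np.sin(q[0]),q[1]*10]]),c['rvec'],c['tvec'],K,d)[0].ravel()-[u,v]
    q=least_squares(f,[th0,21.5]).x;return q[0],q[1]*10
def look(tag=''):
    p=r.camera_params("wrist");w=r.grab_frame("wrist");yaw=r.sense()['tcp_rot'][2];b=ball(w)
    for x in (b or []): print(tag,'ball',np.round(x,1),'bar ang, z:',np.round(height(x[0],x[1],yaw,p),3))
    if not b: print(tag,'no ball')
    track(tag)
E
python3 - <<'E'
from h import *
print(ball(cv2.imread("pics/w2.png",0)));look('c')
E
```

```text
[(np.float32(280.0), np.float32(136.0), np.float32(25.006187))]
c ball [312.  136.   25.3] bar ang, z: [ -0.629 209.485]
c wrist d [23.75, 15.5, 0.81] scene d [-1.0, 0.0, 0.57] tcp [567.1  36.6 215.2] yaw -0.41 j6 2.04 F [4.7 3.6 3.5] T [ 0.44 -0.66 -0.07]
```

In the tool's units: -0.1 rad / 6.2832 = -0.0159.

```bash
echo '[{"rot": [0, 0, -0.0159], "finger_gap": 0.22}, {"rot": [0, 0, -0.0159], "finger_gap": 0.22}, {"rot": [0, 0, -0.0159], "finger_gap": 0.22}, {"finger_gap": 0.22}, {"finger_gap": 0.22}]' > rows.txt && python3 steer.py rows.txt >/dev/null
python3 -c "from h import *;look('d')"
echo '[{"rot": [0, 0, -0.0159], "finger_gap": 0.22}, {"rot": [0, 0, -0.0159], "finger_gap": 0.22}, {"rot": [0, 0, -0.0159], "finger_gap": 0.22}, {"finger_gap": 0.22}, {"finger_gap": 0.22}]' > rows.txt && python3 steer.py rows.txt >/dev/null
python3 -c "from h import *;look('e')"
echo '[{"rot": [0, 0, -0.0159], "finger_gap": 0.22}, {"rot": [0, 0, -0.0159], "finger_gap": 0.22}, {"rot": [0, 0, -0.0159], "finger_gap": 0.22}, {"finger_gap": 0.22}, {"finger_gap": 0.22}]' > rows.txt && python3 steer.py rows.txt >/dev/null
python3 -c "from h import *;look('f')"
```

```text
d ball [313.  134.   26.3] bar ang, z: [ -0.358 194.465]
d wrist d [20.25, 25.0, 0.62] scene d [0.0, -0.25, 0.55] tcp [566.8  36.7 215.1] yaw -0.11 j6 1.74 F [4.4 2.6 3.5] T [ 0.61 -0.48 -0.09]
e ball [311.  133.   24.9] bar ang, z: [-1.50000e-02  2.10466e+02]
e wrist d [19.5, 25.0, 0.6] scene d [0.25, 0.0, 0.59] tcp [566.4  36.6 214.8] yaw 0.20 j6 1.44 F [2.3 4.8 3.2] T [ 0.69 -0.23 -0.11]
f ball [311.  132.   25.7] bar ang, z: [  0.285 209.355]
f wrist d [19.75, 25.0, 0.65] scene d [6.0, 5.5, 0.48] tcp [566.2  36.4 214.7] yaw 0.50 j6 1.14 F [-0.8  4.7  2. ] T [ 0.63  0.05 -0.1 ]
```

In the tool's units: 1.3 mm / 200 = 0.0065, -1 mm / 200 = -0.005, -0.1 rad / 6.2832 = -0.0159.

```bash
echo '[{"rot": [0, 0, -0.0159], "d": [0.0065, -0.002, -0.005], "finger_gap": 0.22}, {"rot": [0, 0, -0.0159], "finger_gap": 0.22}, {"rot": [0, 0, -0.0159], "finger_gap": 0.22}, {"finger_gap": 0.22}, {"finger_gap": 0.22}]' > rows.txt && python3 steer.py rows.txt >/dev/null
python3 -c "from h import *;look('g')"
echo '[{"rot": [0, 0, -0.0159], "finger_gap": 0.22}, {"rot": [0, 0, -0.0159], "finger_gap": 0.22}, {"rot": [0, 0, -0.0159], "finger_gap": 0.22}, {"finger_gap": 0.22}, {"finger_gap": 0.22}]' > rows.txt && python3 steer.py rows.txt >/dev/null
python3 -c "from h import *;look('h')"
```

```text
g ball [316.  135.   25.5] bar ang, z: [  0.556 211.23 ]
g wrist d [24.0, 25.0, 0.63] scene d [0.0, -0.25, 0.6] tcp [567.   37.  215.5] yaw 0.79 j6 0.84 F [-2.4  1.1 -1.1] T [ 0.19  0.29 -0.04]
h ball [310.  138.   26.2] bar ang, z: [  0.919 233.18 ]
h wrist d [24.5, 5.25, 0.72] scene d [0.25, -0.25, 0.62] tcp [567.5  37.2 215.9] yaw 1.09 j6 0.54 F [-3.2  0.  -0.5] T [0.03 0.41 0.02]
```

Run:
```python
from h import *
g=r.grab_frame("scene")[:,:,::-1]; w=r.grab_frame("wrist")[:,:,::-1]
cv2.imwrite("pics/s4.png",g);cv2.imwrite("pics/w4.png",w)
o=np.hstack([cv2.resize(cv2.imread("pics/s2.png")[170:215,250:300],(400,360),interpolation=2),cv2.resize(g[170:215,250:300],(400,360),interpolation=2)])
o2=np.hstack([cv2.resize(cv2.imread("pics/w3.png")[80:200,200:400],(400,240)),cv2.resize(w[80:200,200:400],(400,240))])
cv2.imwrite("pics/c4.png",np.vstack([o,o2]))
```

```text
(no output)
```

View pics/c4.png

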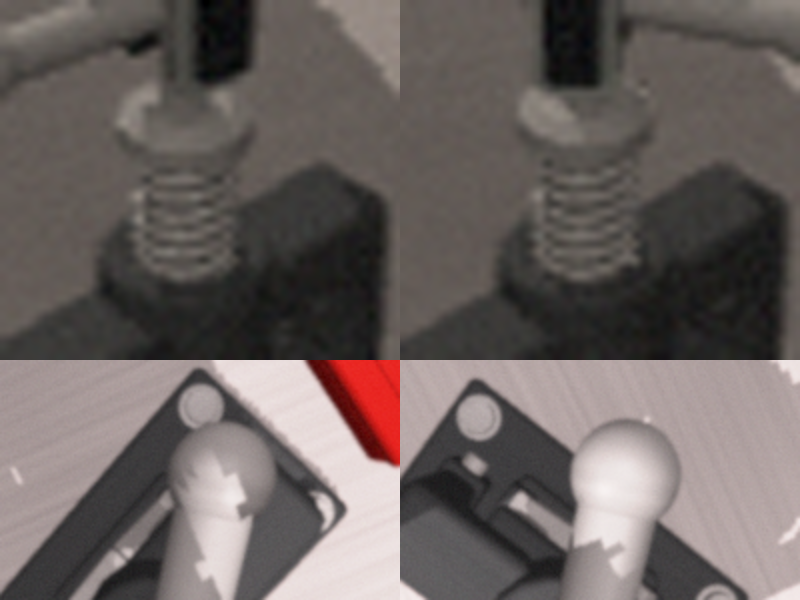

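In the scene crop the collar underside has risen about 0.5 px (about 2 mm), so there's no drop yet after 2.2 rad. I'll use this frame as the new scene reference.

In the tool's units: -0.1 rad / 6.2832 = -0.0159.

```bash
sed -i 's#pics/s2.png",0)\[181:192,263:283\]#pics/s4.png",0)[182:195,263:283]#; s#(263,181))):#(263,182))):#' h.py
python3 -c "from h import *;look('h')" | grep -v ball
echo '[{"rot": [0, 0, -0.0159], "finger_gap": 0.22}, {"rot": [0, 0, -0.0159], "finger_gap": 0.22}, {"rot": [0, 0, -0.0159], "finger_gap": 0.22}, {"finger_gap": 0.22}, {"finger_gap": 0.22}]' > rows.txt && python3 steer.py rows.txt >/dev/null
python3 -c "from h import *;look('i')"
echo '[{"rot": [0, 0, -0.0159], "finger_gap": 0.22}, {"rot": [0, 0, -0.0159], "finger_gap": 0.22}, {"rot": [0, 0, -0.0159], "finger_gap": 0.22}, {"finger_gap": 0.22}, {"finger_gap": 0.22}]' > rows.txt && python3 steer.py rows.txt >/dev/null
python3 -c "from h import *;look('j')"
```

```text
h wrist d [24.5, 6.0, 0.72] scene d [0.0, 0.0, 0.99] tcp [567.6  37.3 215.9] yaw 1.10 j6 0.54 F [-2.8 -0.8 -1.1] T [-0.03  0.46 -0.03]
i ball [311.  136.   26.3] bar ang, z: [  1.175 211.955]
i wrist d [19.25, 19.5, 0.77] scene d [0.0, 0.0, 0.93] tcp [567.7  37.3 216. ] yaw 1.39 j6 0.24 F [-2.  -0.6 -0.1] T [-0.07  0.47  0.01]
j ball [310.  137.   25.9] bar ang, z: [  1.503 229.241]
j wrist d [14.5, 25.0, 0.78] scene d [-0.25, 0.0, 0.79] tcp [567.9  37.2 216.1] yaw 1.69 j6 -0.06 F [-2.4 -0.9  1.1] T [-0.08  0.4  -0.03]
```

In the tool's units: -0.1 rad / 6.2832 = -0.0159.

```bash
echo '[{"rot": [0, 0, -0.0159], "finger_gap": 0.22}, {"rot": [0, 0, -0.0159], "finger_gap": 0.22}, {"rot": [0, 0, -0.0159], "finger_gap": 0.22}, {"finger_gap": 0.22}, {"finger_gap": 0.22}]' > rows.txt && python3 steer.py rows.txt >/dev/null
python3 -c "from h import *;look('k')"
echo '[{"rot": [0, 0, -0.0159], "finger_gap": 0.22}, {"rot": [0, 0, -0.0159], "finger_gap": 0.22}, {"rot": [0, 0, -0.0159], "finger_gap": 0.22}, {"finger_gap": 0.22}, {"finger_gap": 0.22}]' > rows.txt && python3 steer.py rows.txt >/dev/null
python3 -c "from h import *;look('l')"
echo '[{"rot": [0, 0, -0.0159], "finger_gap": 0.22}, {"rot": [0, 0, -0.0159], "finger_gap": 0.22}, {"rot": [0, 0, -0.0159], "finger_gap": 0.22}, {"finger_gap": 0.22}, {"finger_gap": 0.22}]' > rows.txt && python3 steer.py rows.txt >/dev/null
python3 -c "from h import *;look('m')"
```

```text
k ball [306.  134.   25.9] bar ang, z: [  1.807 218.299]
k wrist d [12.5, 11.5, 0.8] scene d [-0.25, 0.0, 0.69] tcp [568.1  37.2 216. ] yaw 1.99 j6 -0.36 F [-0.8 -0.7  0.1] T [-0.06  0.1   0.01]
l ball [313. 135.  26.] bar ang, z: [  2.071 217.788]
l wrist d [22.25, 5.75, 0.71] scene d [0.0, 2.0, 0.77] tcp [567.7  37.3 216. ] yaw 2.29 j6 -0.66 F [-2.  -0.8  0.4] T [-0.08  0.34 -0.02]
m ball [313.  132.   25.8] bar ang, z: [  2.313 183.441]
m wrist d [28.0, -2.75, 0.71] scene d [0.25, 2.0, 0.72] tcp [567.9  37.3 216. ] yaw 2.59 j6 -0.96 F [-1.5 -0.9  1.6] T [-0.14  0.26  0.04]
```

Run:
```python
from h import *
g=r.grab_frame("scene")[:,:,::-1]; w=r.grab_frame("wrist")[:,:,::-1]
cv2.imwrite("pics/s5.png",g);cv2.imwrite("pics/w5.png",w)
o=np.hstack([cv2.resize(cv2.imread("pics/s4.png")[170:215,250:300],(400,360),interpolation=2),cv2.resize(g[170:215,250:300],(400,360),interpolation=2)])
o2=np.hstack([cv2.resize(cv2.imread("pics/w4.png")[80:200,200:400],(400,240)),cv2.resize(w[80:200,200:400],(400,240))])
cv2.imwrite("pics/c5.png",np.vstack([o,o2]))
```

```text
(no output)
```

View pics/c5.png

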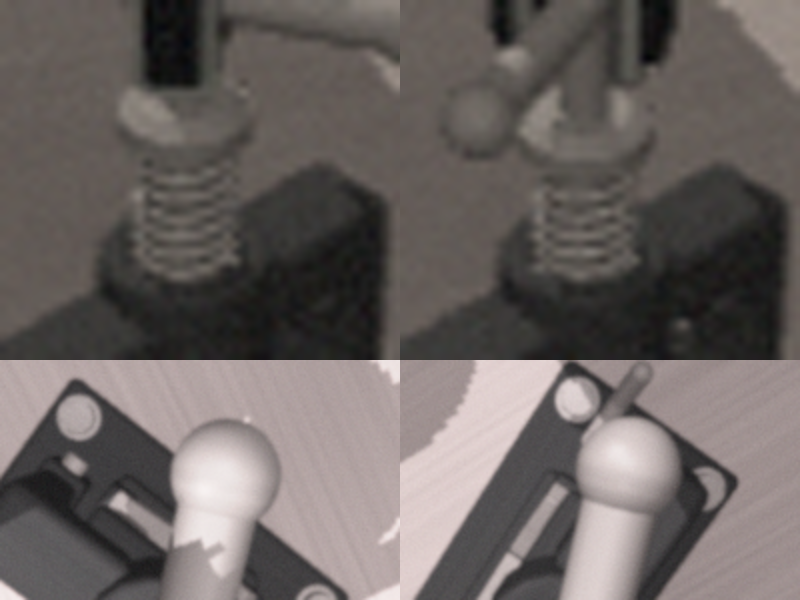

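Drop confirmed. The collar moved down about 2 px (about 6 mm), with the bar angle between 1.81 and 2.07. Now I'll turn forward, still loose around the bar, with one half-turn regrasp on the way.

In the tool's units: 1 mm / 200 = 0.005, 0.12 rad / 6.2832 = 0.0191.

```bash
echo '[{"rot": [0, 0, 0.0159], "finger_gap": 0.22}, {"rot": [0, 0, 0.0191], "finger_gap": 0.22}, {"rot": [0, 0, 0.0191], "d": [0, 0, 0.005], "finger_gap": 0.22}, {"rot": [0, 0, 0.0191], "d": [0, 0, 0.005], "finger_gap": 0.22}, {"rot": [0, 0, 0.0191], "finger_gap": 0.22}]' > rows.txt && python3 steer.py rows.txt >/dev/null
echo '[{"rot": [0, 0, 0.0191], "finger_gap": 0.22}, {"rot": [0, 0, 0.0191], "finger_gap": 0.22}, {"rot": [0, 0, 0.0191], "finger_gap": 0.22}, {"rot": [0, 0, 0.0191], "finger_gap": 0.22}, {"rot": [0, 0, 0.0191], "finger_gap": 0.22}]' > rows.txt && python3 steer.py rows.txt >/dev/null
echo '[{"rot": [0, 0, 0.0191], "finger_gap": 0.22}, {"rot": [0, 0, 0.0191], "finger_gap": 0.22}, {"rot": [0, 0, 0.0191], "finger_gap": 0.22}, {"finger_gap": 0.22}, {"finger_gap": 0.22}]' > rows.txt && python3 steer.py rows.txt 
python3 -c "from h import *;look('n')"
echo '[{"rot": [0, 0, 0.0191], "finger_gap": 0.22}, {"rot": [0, 0, 0.0191], "finger_gap": 0.22}, {"rot": [0, 0, 0.0191], "finger_gap": 0.22}, {"rot": [0, 0, 0.0191], "finger_gap": 0.22}, {"rot": [0, 0, 0.0191], "finger_gap": 0.22}]' > rows.txt && python3 steer.py rows.txt >/dev/null
echo '[{"rot": [0, 0, 0.0191], "finger_gap": 0.22}, {"rot": [0, 0, 0.0191], "finger_gap": 0.22}, {"rot": [0, 0, 0.0191], "finger_gap": 0.22}, {"rot": [0, 0, 0.0191], "finger_gap": 0.22}, {"rot": [0, 0, 0.0191], "finger_gap": 0.22}]' > rows.txt && python3 steer.py rows.txt >/dev/null
echo '[{"rot": [0, 0, 0.0191], "finger_gap": 0.22}, {"rot": [0, 0, 0.0191], "finger_gap": 0.22}, {"rot": [0, 0, 0.0191], "finger_gap": 0.22}, {"finger_gap": 0.22}, {"finger_gap": 0.22}]' > rows.txt && python3 steer.py rows.txt 
python3 -c "from h import *;look('o')"
```

```text
clock: 14.73
eef_pos: [567.6, 37.4, 213.8]
tcp_rot: [-3.141, -0.001, 1.06]
contact_force: [-1.5, -0.9, -2.4]
opening: 0.222
grasp_force: 0.8
n ball [242.  136.   25.6] bar ang, z: [  1.278 204.144]
n wrist d [-40.75, 18.0, 0.72] scene d [0.0, 2.0, 0.88] tcp [567.6  37.4 213.9] yaw 1.06 j6 0.57 F [-1.7  0.4 -0.8] T [-0.04  0.27  0.03]
clock: 16.13
eef_pos: [568.1, 37.4, 214.1]
tcp_rot: [-3.14, -0.0, -0.498]
contact_force: [0.2, -0.0, -0.3]
opening: 0.222
grasp_force: 0.2
o ball [243.  139.   25.1] bar ang, z: [ -0.288 219.352]
o ball [340.  150.   25.6] bar ang, z: [ -0.739 254.305]
o wrist d [37.5, 18.0, 0.28] scene d [-0.25, 2.0, 0.74] tcp [568.1  37.3 214.2] yaw -0.50 j6 2.13 F [-1.1  0.6 -0.4] T [-0.03 -0.05  0.01]
```

In the tool's units: 0.12 rad / 6.2832 = 0.0191.

```bash
echo '[{"rot": [0, 0, 0.0191], "finger_gap": 0.22}, {"rot": [0, 0, 0.0191], "finger_gap": 0.22}, {"rot": [0, 0, 0.0191], "finger_gap": 0.22}, {"rot": [0, 0, 0.0191], "finger_gap": 0.22}, {"finger_gap": 0.22}]' > rows.txt && python3 steer.py rows.txt >/dev/null
python3 -c "from h import *;look('p')"
echo '[{"rot": [0, 0, -0.0159], "finger_gap": 0.3}, {"rot": [0, 0, -0.0159], "finger_gap": 0.4}, {"finger_gap": 0.4}, {"d": [0, 0, -0.1], "finger_gap": 0.4}, {"d": [0, 0, -0.125], "finger_gap": 0.4}]' > rows.txt && python3 steer.py rows.txt 
echo '[{"d": [0, 0, -0.125], "finger_gap": 0.4}, {"rot": [0, 0, -0.0197], "finger_gap": 0.4}, {"rot": [0, 0, -0.0197], "finger_gap": 0.4}, {"rot": [0, 0, -0.0197], "finger_gap": 0.4}, {"rot": [0, 0, -0.0197], "finger_gap": 0.4}]' > rows.txt && python3 steer.py rows.txt 
echo '[{"rot": [0, 0, -0.0197], "finger_gap": 0.4}, {"rot": [0, 0, -0.0197], "finger_gap": 0.4}, {"rot": [0, 0, -0.0197], "finger_gap": 0.4}, {"rot": [0, 0, -0.0197], "finger_gap": 0.4}, {"rot": [0, 0, -0.0197], "finger_gap": 0.4}]' > rows.txt && python3 steer.py rows.txt >/dev/null
echo '[{"rot": [0, 0, -0.0197], "finger_gap": 0.4}, {"rot": [0, 0, -0.0197], "finger_gap": 0.4}, {"rot": [0, 0, -0.0197], "finger_gap": 0.4}, {"rot": [0, 0, -0.0197], "finger_gap": 0.4}, {"rot": [0, 0, -0.0197], "finger_gap": 0.4}]' > rows.txt && python3 steer.py rows.txt >/dev/null
echo '[{"rot": [0, 0, -0.0197], "finger_gap": 0.4}, {"rot": [0, 0, -0.0197], "finger_gap": 0.4}, {"rot": [0, 0, -0.0197], "finger_gap": 0.4}, {"rot": [0, 0, -0.0197], "finger_gap": 0.4}, {"rot": [0, 0, -0.0197], "finger_gap": 0.4}]' > rows.txt && python3 steer.py rows.txt >/dev/null
echo '[{"rot": [0, 0, -0.0197], "finger_gap": 0.4}, {"rot": [0, 0, -0.0197], "finger_gap": 0.4}, {"rot": [0, 0, -0.0197], "finger_gap": 0.4}, {"rot": [0, 0, -0.0197], "finger_gap": 0.4}, {"rot": [0, 0, -0.0197], "finger_gap": 0.4}]' > rows.txt && python3 steer.py rows.txt >/dev/null
echo '[{"rot": [0, 0, -0.0197], "finger_gap": 0.4}, {"finger_gap": 0.4}, {"finger_gap": 0.4}]' > rows.txt && python3 steer.py rows.txt
python3 - <<'E'
from h import *
s=r.sense();print(s['qpos'][5],s['tcp_rot'])
cv2.imwrite("pics/w6.png",r.grab_frame("wrist")[:,:,::-1])
t=r.grab_frame("top")[:,:,::-1];cv2.imwrite("pics/t6.png",t)
E
```

```text
p ball [247.  139.   25.8] bar ang, z: [ -0.823 234.858]
p wrist d [-34.25, 1.75, 0.42] scene d [0.0, 2.5, 0.65] tcp [567.8  37.4 214.1] yaw -0.98 j6 2.61 F [-0.3 -0.2 -0.9] T [-0.13  0.01  0.03]
clock: 17.27
eef_pos: [566.5, 37.3, 257.7]
tcp_rot: [3.139, 0.003, -0.784]
contact_force: [0.9, 0.3, -0.2]
opening: 0.398
grasp_force: 0.0
clock: 17.68
eef_pos: [567.9, 37.4, 284.3]
tcp_rot: [-3.14, -0.0, -0.282]
contact_force: [0.2, -0.2, -0.3]
opening: 0.392
grasp_force: 0.0
clock: 19.6
eef_pos: [567.8, 37.4, 284.1]
tcp_rot: [3.141, -0.0, 2.312]
contact_force: [0.4, -1.1, 0.2]
opening: 0.396
grasp_force: 0.0
-0.679182959470173 [ 3.14084716e+00 -4.96014603e-04  2.31222287e+00]
```

View pics/w6.png

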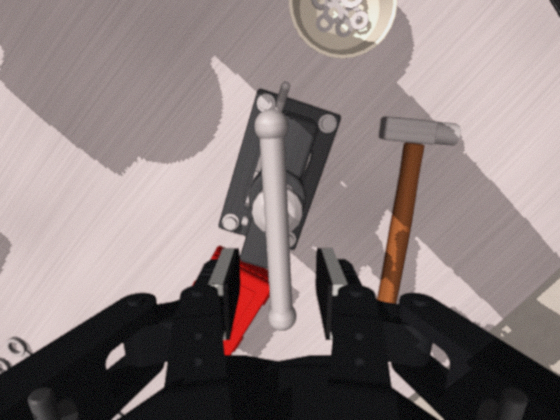

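Bar sits centred between the fingers, balls at (270,124) and (282,319), tilted only about 3.5°. I'll descend, narrow and turn forward 3.42 rad.

In the tool's units: 25 mm / 200 = 0.125, 23 mm / 200 = 0.115.

```bash
echo '[{"d": [0, 0, 0.125], "finger_gap": 0.4}, {"d": [0, 0, 0.125], "finger_gap": 0.35}, {"d": [0, 0, 0.115], "finger_gap": 0.3}, {"finger_gap": 0.24}, {"finger_gap": 0.22}]' > rows.txt && python3 steer.py rows.txt 
echo '[{"rot": [0, 0, 0.0095], "finger_gap": 0.22}, {"rot": [0, 0, 0.0191], "finger_gap": 0.22}, {"rot": [0, 0, 0.0191], "finger_gap": 0.22}, {"rot": [0, 0, 0.0191], "finger_gap": 0.22}, {"rot": [0, 0, 0.0191], "finger_gap": 0.22}]' > rows.txt && python3 steer.py rows.txt
python3 -c "from h import *;look('q')"
echo '[{"rot": [0, 0, 0.0191], "finger_gap": 0.22}, {"rot": [0, 0, 0.0191], "finger_gap": 0.22}, {"rot": [0, 0, 0.0191], "finger_gap": 0.22}, {"rot": [0, 0, 0.0191], "finger_gap": 0.22}, {"rot": [0, 0, 0.0191], "finger_gap": 0.22}]' > rows.txt && python3 steer.py rows.txt >/dev/null
echo '[{"rot": [0, 0, 0.0191], "finger_gap": 0.22}, {"rot": [0, 0, 0.0191], "finger_gap": 0.22}, {"rot": [0, 0, 0.0191], "finger_gap": 0.22}, {"rot": [0, 0, 0.0191], "finger_gap": 0.22}, {"rot": [0, 0, 0.0191], "finger_gap": 0.22}]' > rows.txt && python3 steer.py rows.txt
python3 -c "from h import *;look('r')"
```

```text
clock: 20.12
eef_pos: [567.1, 37.3, 210.3]
tcp_rot: [-3.14, -0.002, 2.315]
contact_force: [0.3, 0.7, -0.2]
opening: 0.22
grasp_force: 0.0
clock: 20.53
eef_pos: [568.0, 36.6, 212.6]
tcp_rot: [3.141, 0.001, 1.769]
contact_force: [-3.0, -3.3, -2.2]
opening: 0.222
grasp_force: 2.1
q ball [235.  136.   25.6] bar ang, z: [  1.975 227.265]
q wrist d [45.0, 6.25, 0.31] scene d [-0.25, 2.5, 0.7] tcp [568.1  37.1 212.4] yaw 1.78 j6 -0.15 F [-2.2 -2.7 -0.9] T [-0.4   0.25 -0.01]
clock: 21.52
eef_pos: [567.2, 37.3, 211.5]
tcp_rot: [-3.14, 0.001, 0.575]
contact_force: [-3.1, -1.0, -1.7]
opening: 0.217
grasp_force: 2.3
r ball [237.  137.   24.6] bar ang, z: [  0.836 201.599]
r wrist d [-36.75, 15.75, 0.52] scene d [0.0, 3.25, 0.76] tcp [567.9  37.6 211.6] yaw 0.58 j6 1.05 F [-1.9  0.4  0.6] T [ 0.    0.33 -0.  ]
```

Careful with the scale: shifts go in shares of 20 cm and turns go in shares of 2 pi rad. That gives: 0.12 rad / 6.2832 = 0.0191.

```bash
echo '[{"rot": [0, 0, 0.0191], "finger_gap": 0.22}, {"rot": [0, 0, 0.0191], "finger_gap": 0.22}, {"rot": [0, 0, 0.0191], "finger_gap": 0.22}, {"rot": [0, 0, 0.0191], "finger_gap": 0.22}, {"rot": [0, 0, 0.0191], "finger_gap": 0.22}]' > rows.txt && python3 steer.py rows.txt >/dev/null
echo '[{"rot": [0, 0, 0.0191], "finger_gap": 0.22}, {"rot": [0, 0, 0.0191], "finger_gap": 0.22}, {"rot": [0, 0, 0.0191], "finger_gap": 0.22}, {"rot": [0, 0, 0.0191], "finger_gap": 0.22}, {"rot": [0, 0, 0.0191], "finger_gap": 0.22}]' > rows.txt && python3 steer.py rows.txt >/dev/null
echo '[{"rot": [0, 0, 0.0191], "finger_gap": 0.22}, {"rot": [0, 0, 0.0191], "finger_gap": 0.22}, {"rot": [0, 0, 0.0191], "finger_gap": 0.22}, {"rot": [0, 0, 0.0191], "finger_gap": 0.22}, {"finger_gap": 0.22}]' > rows.txt && python3 steer.py rows.txt
python3 -c "from h import *;look('s')"
echo '[{"finger_gap": 0.2}, {"finger_gap": 0.18}, {"finger_gap": 0.16}, {"finger_gap": 0.14}, {"finger_gap": 0.1}]' > rows.txt && python3 steer.py rows.txt 20
echo '[{"finger_gap": 0.1}, {"finger_gap": 0.1}, {"finger_gap": 0.1}, {"finger_gap": 0.1}, {"finger_gap": 0.1}]' > rows.txt && python3 steer.py rows.txt 25
python3 - <<'E'
from h import *
look('t');print(r.sense()['grasp_force'])
g=r.grab_frame("scene")[:,:,::-1];w=r.grab_frame("wrist")[:,:,::-1]
o=np.hstack([cv2.resize(cv2.imread("pics/s5.png")[170:215,250:300],(400,360),interpolation=2),cv2.resize(g[170:215,250:300],(400,360),interpolation=2)])
o2=np.hstack([cv2.resize(w[80:200,200:400],(400,240)),cv2.resize(g[90:330,170:570],(400,240))])
cv2.imwrite("pics/c7.png",np.vstack([o,o2]))
E
```

```text
clock: 22.92
eef_pos: [567.8, 37.3, 211.2]
tcp_rot: [-3.141, 0.001, -1.103]
contact_force: [-1.2, -0.8, -2.6]
opening: 0.215
grasp_force: 0.9
s ball [244.  138.   25.5] bar ang, z: [ -0.912 225.645]
s wrist d [-31.75, 4.25, 0.59] scene d [0.0, 4.5, 0.66] tcp [567.9  37.4 211.3] yaw -1.10 j6 2.73 F [-2.1 -0.8 -2.2] T [-0.16  0.27 -0.01]
clock: 23.48
eef_pos: [567.3, 37.6, 211.0]
tcp_rot: [3.141, 0.001, -1.103]
contact_force: [-6.2, 0.6, 1.3]
opening: 0.157
grasp_force: 19.1
clock: 23.9
eef_pos: [567.3, 37.6, 211.0]
tcp_rot: [3.141, 0.001, -1.103]
contact_force: [-5.7, 1.4, 1.9]
opening: 0.152
grasp_force: 23.9
t ball [275.  133.   26.9] bar ang, z: [ -1.08  225.867]
t wrist d [-5.0, -4.0, 0.78] scene d [0.0, 4.5, 0.71] tcp [567.3  37.6 211. ] yaw -1.10 j6 2.74 F [-4.2  1.4  2. ] T [0.16 0.85 0.01]
23.856386840343475
```

View pics/c7.png

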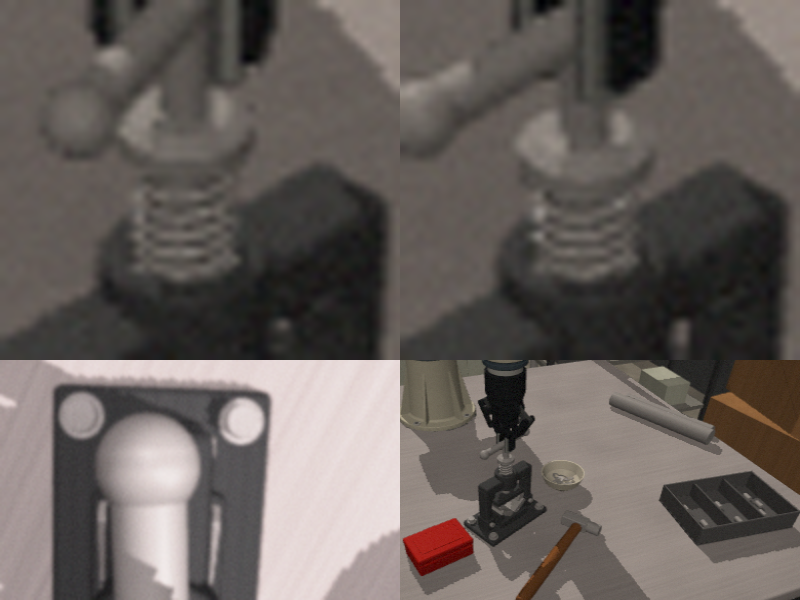

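The bar is gripped firmly at 24 N. The collar is now 4.5 px (about 12 mm) below its high position, and the bar has turned about 6.1 rad forward from the drop. The bystanders haven't moved.

```bash
python3 -c "
from rig import r
print(r.sign_off())"
```

```text
the job is handed in; nothing more can be done
None
```

I turned the screw backward until it dropped off the thread, then forward about 6.1 rad from the drop (about one turn), and handed the job in while gripping the T-bar at about 24 N. The camera images put the screw about 12 mm below its highest point, and the hammer, fuse box and bowl were not touched. No verdict came back from the judging.

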